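# Hook the tube insert under the shaker's lip

## Robot

A 6-joint arm with a two-finger parallel gripper is mounted at the origin on a cart in front of the work surface, level with it; the furniture and walls round the work are solid. World frame = base frame: x ahead of the robot, y to its left, z up, the work surface at z = 0. Lengths are in mm, angles in rad, forces in N, time in s.
With the tool pointing down it reaches from about 400 to 925 mm from the base axis. Payload 12.5 kg.
Tool frame: the origin (TCP) lies at the very end of the fingers, on their centre line; the grasp point (between the pads) lies 19 mm behind it (env.grip_point_offset is the distance from the TCP to the grasp point, in mm); z points along the fingers, y is the direction in which the jaws open and shut (so a half turn about z gives the same grasp; the last joint's range is limited). The gripper opens to 95 mm and grips with 3 to 60 N. Pads are 20 mm wide; open, the fingers measure 119 mm over their backs; the gripper's body (75 mm by 180 mm) begins 59 mm behind the grasp point.
Start: joints at [1.177, 0.491, 1.559, -0, 1.092, -0.106], TCP at [177.385, 599.317, 214.661] pointing down, gripper open.
Joint ranges: [-3.1, 3.1], [-0.84, 2.19], [0.05, 2.79], [-1.13, 4.28], [0.06, 2.93], [-2.69, 2.69]. Speed limits (rad/s): [2.22, 2.22, 2.79, 3.14, 3.14, 3.14].

## Interface

Orientations are given as [roll, pitch, yaw] about the fixed x, y, z axes, in that order (R = Rz(yaw) Ry(pitch) Rx(roll)).
In Python, from cell import env gives the robot as it stands.
- The arm moves only by the tool drive_tool, never from a script. Its argument "commands" is a list of rows, each an object of numbers: "dx", "dy", "dz": the shift along the world's x, y, z in mm; "yaw": the turn about the world's z in degrees. In form: [{"dx": .., "dy": .., "dz": .., "yaw": ..}, ...]. A call has 1 to 5 rows; each row shifts and turns the commanded pose from where the row before left it; what a row does not reach is not made up. A row lasts 1/12 s, in which the tool goes at most 41.7 mm and 7.16 degrees, less where a joint would pass 70% of its speed; a pose out of reach is approached as far as the arm can. A call with a gripper value outside its range is refused whole. "grip" is the opening, from 0 (shut) to 1 (fully open), set as the call begins (left out, the last holds). The fingers move at their own pace and stop on an object; the grip force is fixed at half the most. Time passes only in rows, so rows that do not move let the fingers close. It gives the time, the measured TCP pose, the force and the opening at its end, in the units of the state.
- env.state(): the state, without advancing time (a new reading comes with each control period).
- env.read_camera(name): name is "side" or "top" or "wrist"; returns the picture (400x640x3 uint8, red, green, blue); there is no depth.
- env.calibration(name): a dict with "intrinsics" (3x3 intrinsics, pixels), "rvec" (rotation vector, rad) and "tvec" (3), from world to camera coordinates, as OpenCV has them. Camera axes: x right, y down, z forward; pixel columns grow to the right and rows downward; lengths in mm; the calibration is good to about 2 mm. The wrist camera is an equidistant fisheye: a pixel r from the principal point sees the ray r / f radians off the axis. A picture is of the moment at which its call begins: read the wrist's pose just before it. calibration takes no time and is no camera call; for the wrist camera it gives the pose at the moment of the call.
- env.job_done(): hands the job in, once; it reports no verdict.
Trained networks look in the newest picture that a camera, given by its name, has taken for a name from the list of things; names that differ only in an ending like _2 or _b are one class to them, and where a whole thing is asked for, a point or a joint stands for the part that bears it (a point fixed in the world has none). Each returns a list of dicts, best first, with "conf" (0 to 1); they miss things now and then, are a little off and sometimes report something else, mostly with a low value. They report only what shows in the picture. A call takes as long as a camera call. They do not tell look-alikes from the thing itself.
- env.trace(query, camera): "pixels" (400x640 bool, what is visible of it) and "pixel" ([column, row] in pixels, amid what is visible of it).
- env.place_of(query, camera): "pixel" ([column, row] in pixels: a listed point, or the origin of a listed thing).
The state is a dict: "t": time; "joints": joint angles; "qvel": joint speeds; "tau": joint torques, N m; "eef_pos": TCP position; "tcp_rot": TCP orientation; "ft_force": force on the tool from outside, world axes, zero at the start; "moment": the same for the moment, N m; "opening": opening from 0.0 (shut) to 1.0 (fully open).
Only numpy, scipy, OpenCV 4.12 (cv2) and the standard library are available. Lean on these libraries where they do the work, as an engineer would, in place of code of your own. Each camera call takes 0.05 s, during which the arm holds its last target.

## Task

Fit the long tube insert into the bench shaker: holding it by its upright grip and tilted, hook one of its short edges under the steel lip at the shaker's front, then swing the other end down so that it lies flat on the platform between the stops, and let go. Leave the short insert where it is.

Things in the scene. Friction and masses are not known exactly. Their poses are not given: they have to be found in the camera images.
- long_insert: The long of two light-grey aluminium tube inserts lying flat on the worktop: a plate 120 (x) x 80 (y) x 8 mm with rows of dark wells (two at each end) and, across its middle, an upright grip 14 mm thick (x), 50 mm wide (y), its top 44 mm above the plate's underside. Origin: centre of the underside; x along the 120 mm, z up. Both ends are alike. Mass about 0.2 kg.
- short_insert: The wrong one: same plate, wells and grip, but only 80 (x) x 80 (y) mm, with one row of wells at each end. Origin: centre of its underside. It stays where it lies.
- shaker: White bench shaker, fixed, 200 x 124 mm, dial in front. Origin: at worktop level under the centre of its bay; x points from the lip to the rear stop, z up; lip end nearest the robot. The bay: 134 mm along x (-67 to +67), 96 mm along y, flat dark floor at z = 30 mm. Side guides at y = +-48 mm from x = -25 to +45 mm, 8 mm thick, top z = 42 mm.
- lip_edge (a point): Middle of the free edge of the steel lip, on its underside (shaker frame x = -45, z = 54 mm). The lip, 5 mm thick, starts at the bay's front wall (x = -67) and reaches 22 mm back over the bay, over its full width, leaving a 24 mm gap above the floor.
- rear_stop (a point): Middle of the top inner edge of the bay's rear stop (shaker frame x = +67, z = 46 mm), 10 mm thick. Only 112 mm is open between lip and stop, so the 120 mm plate enters only tilted 10 to 22 degrees, lip end low.
- edge_a (a point): Middle of the long insert's short edge at its x = -60 mm, half way up the plate (4 mm above the underside).
- edge_b (a point): The same at the other short edge, x = +60 mm.
Not all that is in view belongs to the job. Leave any green look-alike of the long_insert alone.

How it is judged:
By the outcome, as a careful person would: the job done as asked, in the order asked, and still so for the second after the job is handed in, with the robot touching nothing.
It also fails if it takes over 40 s, if anything falls off the work surface, if the arm or the gripper's body presses on something with over 40 N, if the wrist force passes 120 N, or if a joint passes its speed limit or range.

## Working session

There is one attempt and no reset: what is moved stays moved. The work goes in short steps, Python scripts to look and compute and a tool call to move; the robot and the scene stay as the last step left them, time stands still between calls to the robot, and variables do not carry over. Pictures are saved under pics/ and viewed, and the job is handed in when it is done.

Besides the shell and the picture viewer there is one more tool, called after "Request:" as name(argument=value, ...) on one line, values as JSON. drive_tool: Moves the arm, as the interface text tells. Its arguments: {"type":"object","properties":{"commands":{"type":"array"},"grip":{"type":"number"}},"required":["commands"]}

```bash
ls; mkdir -p pics
cat > h.py <<'E'
import numpy as np,cv2
from cell import env
def save(n,im): cv2.imwrite(f'pics/{n}.png',cv2.cvtColor(im,cv2.COLOR_RGB2BGR))
def cal(n):
    c=env.calibration(n);return np.array(c['intrinsics'],float),cv2.Rodrigues(np.array(c['rvec'],float))[0],np.array(c['tvec'],float).ravel()
def toz(n,px,z):
    K,R,t=cal(n);r=R.T@np.linalg.inv(K)@np.array([px[0],px[1],1.]);o=-R.T@t
    return o+r*(z-o[2])/r[2]
def proj(n,P):
    K,R,t=cal(n);q=(R@np.atleast_2d(P).T).T+t;q=q@K.T;return q[:,:2]/q[:,2:]
E
python3 - <<'E'
from h import *
print(env.state())
for n in ['top','side']:
    save(n+'0',env.read_camera(n)); K,R,t=cal(n); print(n,K.tolist(),(-R.T@t).round(),R[2].round(2))
    for q in ['long_insert','short_insert','shaker','lip_edge','rear_stop','edge_a','edge_b']:
        print(q,[(np.round(d['pixel'],1).tolist(),round(d['conf'],2)) for d in env.place_of(q,n)])
E
```

```text
pics
{'t': 0.0, 'joints': array([ 1.17734237e+00,  4.91568399e-01,  1.55948377e+00, -1.73967411e-07,
        1.09170198e+00, -1.05605813e-01]), 'qvel': array([-0.00060132, -0.00059414,  0.00118704, -0.00017362,  0.00087647,
        0.00097979]), 'tau': array([-1.73851845e-05, -6.12646294e+01, -2.58178926e+01,  6.92191673e-02,
        4.83139779e-02, -1.36312378e-04]), 'eef_pos': array([177.311898  , 599.04815298, 214.04444179]), 'tcp_rot': array([-3.14043761e+00, -1.22279770e-04,  2.85374452e+00]), 'ft_force': array([-0.3351578 ,  0.14369594, -0.35035582]), 'moment': array([-0.02191511,  0.00347821, -0.08097107]), 'opening': 0.9970236496289494}
top [[427.24250489128696, 0.0, 309.47624196704413], [0.0, 427.24250489128696, 197.3518248782173], [0.0, 0.0, 1.0]] [455.  55. 985.] [ 0.09  0.03 -1.  ]
long_insert []
short_insert [([185.9, 222.6], 0.76)]
shaker [([379.3, 212.6], 0.81)]
lip_edge [([380.7, 226.7], 0.77)]
rear_stop [([379.0, 175.5], 0.81), ([379.6, 208.6], 0.68)]
edge_a [([448.5, 192.2], 0.9), ([269.7, 192.6], 0.69), ([458.3, 244.5], 0.66), ([276.3, 249.5], 0.61)]
edge_b [([448.5, 192.2], 0.9), ([269.7, 192.6], 0.69), ([458.3, 244.5], 0.66), ([276.3, 249.5], 0.61)]
side [[492.91458814482786, 0.0, 326.71446082180614], [0.0, 492.91458814482786, 195.72126227787675], [0.0, 0.0, 1.0]] [ 414. -865.  773.] [ 0.11  0.79 -0.61]
long_insert [([300.0, 194.3], 0.91)]
short_insert [([292.0, 153.9], 0.81)]
shaker [([318.5, 256.5], 0.6)]
lip_edge [([304.8, 240.6], 0.91)]
rear_stop [([354.7, 238.5], 0.59)]
edge_a [([277.7, 198.5], 0.98), ([323.9, 187.8], 0.96)]
edge_b [([277.7, 198.5], 0.98), ([323.9, 187.8], 0.96)]
```

View pics/top0.png

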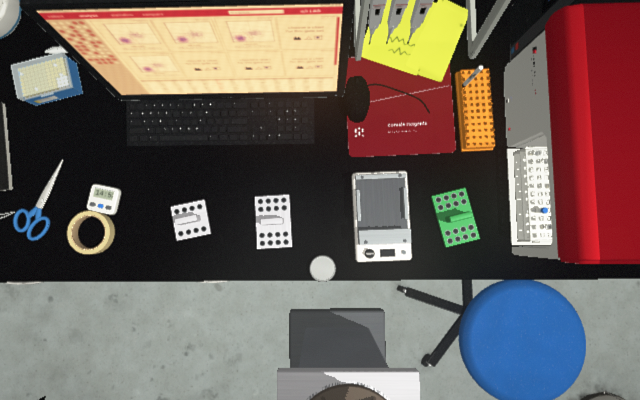

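View pics/side0.png

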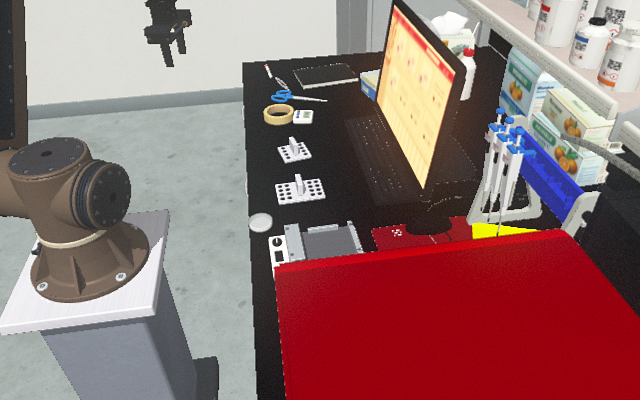

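Candidates: white short insert at top (190,220), one row of wells at each end. White long insert at (273,221), two rows at each end. Green look-alike at (456,217). The shaker is at (381,215), with its lip and dial toward the robot. I choose (273,221) and will check it in a close crop.

Run:
```python
from h import *
im=cv2.imread('pics/top0.png')
a=cv2.resize(im[185:270,245:315],None,fx=6,fy=6,interpolation=cv2.INTER_CUBIC)[:510]
b=cv2.resize(im[165:270,345:420],None,fx=5,fy=5,interpolation=cv2.INTER_CUBIC)
h=max(a.shape[0],b.shape[0]);c=np.zeros((h,a.shape[1]+b.shape[1],3),np.uint8);c[:a.shape[0],:a.shape[1]]=a;c[:b.shape[0],a.shape[1]:]=b
print(a.shape,b.shape)
cv2.imwrite('pics/crop0.png',c)
```

```text
(510, 420, 3) (525, 375, 3)
```

View pics/crop0.png

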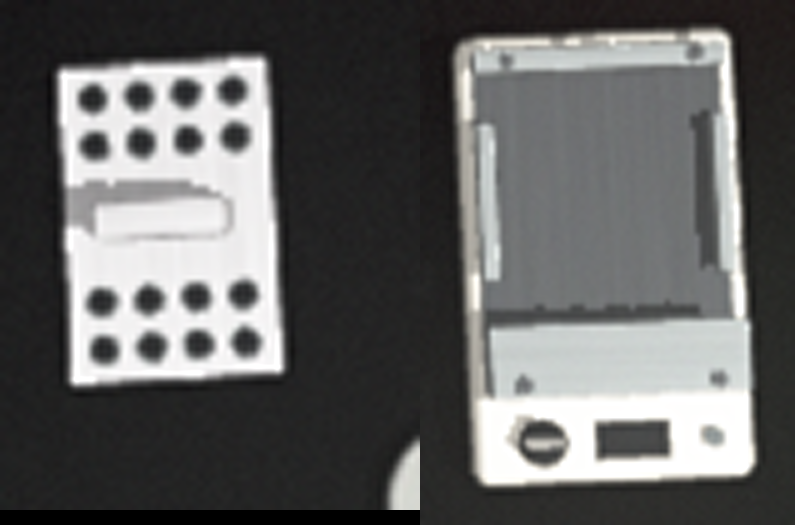

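Run:
```python
from h import *
from scipy.optimize import least_squares
px=np.array([[254.5,196.7],[290,194.5],[292.3,247],[256.8,249.2]])
for p in px: print(toz('top',p,8).round(1))
# plate: far = +x; left = +y
obj=np.array([[60,40,8],[60,-40,8],[-60,-40,8],[-60,40,8]],float)
def T(v,o):
    c,s=np.cos(v[2]),np.sin(v[2]); return np.c_[v[0]+c*o[:,0]-s*o[:,1],v[1]+s*o[:,0]+c*o[:,1],o[:,2]]
r=least_squares(lambda v:(proj('top',T(v,obj))-px).ravel(),[450,150,0]);print('insert',r.x,np.degrees(r.x[2]),r.fun.round(2))
c=lambda x,y:[(x-420)/5+345-.4,y/5+165-.4]
sp=[[488,325],[750,320],[478,70],[722,65]]
sp=np.array([c(*p) for p in sp]); 
for p,z in zip(sp,[59,59,46,46]): print(toz('top',p,z).round(1))
o2=np.array([[-45,0,59],[67,0,46]],float)
```

```text
[541.4 207.9   8. ]
[545.7 125.9   8. ]
[425.7 121.1   8. ]
[421.2 202.1   8. ]
insert [4.83521734e+02 1.64257826e+02 4.71293508e-02] 2.7003128920700528 [ 0.36 -0.07 -0.51  0.17 -0.17  0.11  0.33 -0.2 ]
[463.6 -24.7  59. ]
[ 464.9 -137.    59. ]
[576.  -23.3  46. ]
[ 577.1 -130.5   46. ]
```

```bash
python3 - <<'E'
from h import *
from scipy.optimize import least_squares
c=lambda x,y:[(x-420)/5+345-.4,y/5+165-.4]
def T(v,o):
    c,s=np.cos(v[2]),np.sin(v[2]); return np.c_[v[0]+c*o[:,0]-s*o[:,1],v[1]+s*o[:,0]+c*o[:,1],o[:,2]]
corn=np.array([c(*p) for p in [[456,37],[733,30],[756,478],[477,487]]])
ed=np.array([c(*p) for p in [[488,325],[750,320],[478,70],[722,65]]])
gu=np.array([c(*p) for p in [[476,124],[487,280]]])
def f(v):
    x0=v[4]; h=v[3]
    o=np.array([[x0+200,62,h],[x0+200,-62,h],[x0,-62,h],[x0,62,h]])
    r=(proj('top',T(v,o))-corn).ravel()
    # edges: row residual only
    o2=np.array([[-45,55,59],[-45,-55,59],[67,52,46],[67,-52,46]])
    q=(proj('top',T(v,o2))-ed)[:,1]
    o3=np.array([[45,56,42],[-25,56,42]]); g=(proj('top',T(v,o3))-gu)[:,0]
    return np.r_[r,q]
for hh in [None]:
    r=least_squares(f,[510,-80,0.02,40,-100]);print(r.x.round(2),np.degrees(r.x[2]),r.fun.round(2))
v=r.x
print('lip,stop pred',proj('top',T(v,np.array([[-45,0,54],[67,0,46.],[0,0,0]]))))
print('side lip,stop,orig',proj('side',T(v,np.array([[-45,0,54],[67,0,46.],[0,0,0]]))))
iv=[484.5,165.2,.047]
P=T(iv,np.array([[-60,0,4],[60,0,4],[0,0,0.]]));print('side ins',proj('side',P),proj('top',P))
E
python3 - <<'E'
import cv2
im=cv2.imread('pics/side0.png');cv2.imwrite('pics/scrop.png',cv2.resize(im[160:290,240:380],None,fx=5,fy=4.5,interpolation=cv2.INTER_CUBIC)[:600])
E
```

```text
[ 5.0940e+02 -7.9630e+01  2.0000e-02  2.8150e+01 -1.1521e+02] 1.3180513632572024 [ 0.25  0.29  0.15 -0.17  0.07  0.04 -0.45 -0.15  0.21 -0.35  0.36 -0.21]
lip,stop pred [[383.94073256 229.05663552]
 [381.11665953 178.17523898]
 [379.61542277 209.69861604]]
side lip,stop,orig [[301.22649384 240.19079227]
 [352.1089818  235.91276244]
 [322.53135741 255.33329958]]
side ins [[276.34783866 193.50442661]
 [321.78512932 187.17543655]
 [299.30691924 191.54296997]] [[274.38846404 247.56918669]
 [271.95003226 195.38693622]
 [273.35649799 221.39083355]]
```

View pics/scrop.png

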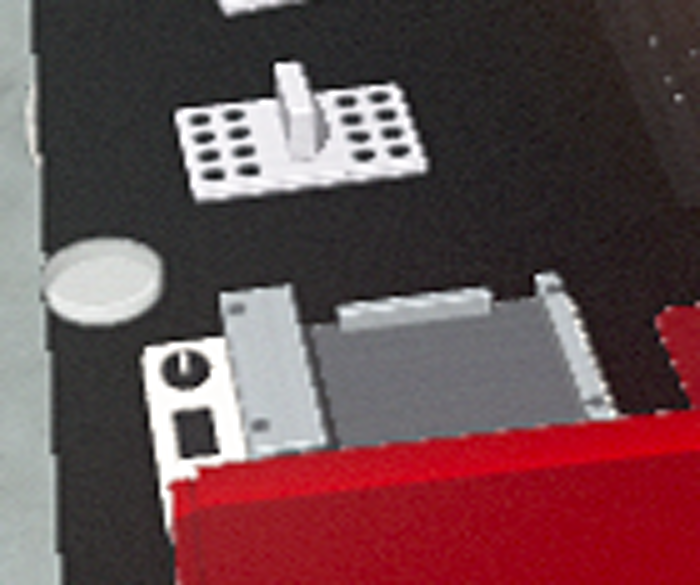

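The crop confirms (273,221) as the grey long insert, with two well rows at each end. It sits at about (484.5, 165, yaw 2.7°) and the shaker at about (509.4, -79.6, yaw 1.3°). The fitted sizes match the ones given.

The tool can't tilt, so I'll grip across the 50 mm width. I'll pivot the plate in the pads by pressing one end on the top of the lip, from the side.

Request:
drive_tool(commands=[{"dx": 20, "dy": -29, "dz": 0, "yaw": 1.3}, {"dx": 20, "dy": -29, "dz": 0, "yaw": 1.3}, {"dx": 20, "dy": -29, "dz": 0, "yaw": 1.3}, {"dx": 20, "dy": -29, "dz": 0, "yaw": 1.3}, {"dx": 20, "dy": -29, "dz": 0, "yaw": 1.3}], grip=1.0)

```text
t: 1.22
eef_pos: [278.0, 453.0, 214.8]
tcp_rot: [3.141, 0.0, 2.969]
ft_force: [1.0, 0.9, 0.5]
opening: 1.002
```

Request:
drive_tool(commands=[{"dx": 20, "dy": -29, "dz": 0, "yaw": 1.3}, {"dx": 20, "dy": -29, "dz": 0, "yaw": 1.3}, {"dx": 20, "dy": -29, "dz": 0, "yaw": 1.3}, {"dx": 20, "dy": -29, "dz": 0, "yaw": 1.3}, {"dx": 20, "dy": -29, "dz": 0, "yaw": 1.3}])

```text
t: 1.63
eef_pos: [378.1, 307.8, 214.9]
tcp_rot: [3.141, 0.0, 3.082]
ft_force: [0.2, 1.0, 0.5]
opening: 1.001
```

Request:
drive_tool(commands=[{"dx": 20, "dy": -29, "dz": 0, "yaw": 1.3}, {"dx": 20, "dy": -29, "dz": 0, "yaw": 1.3}, {"dx": 20, "dy": -29, "dz": 0, "yaw": 1.3}, {"dx": 20, "dy": -29, "dz": 0, "yaw": 1.3}, {"dx": 20, "dy": -29, "dz": 0, "yaw": 1.3}])

```text
t: 2.05
eef_pos: [478.2, 162.7, 214.9]
tcp_rot: [3.141, 0.0, -3.088]
ft_force: [1.4, -0.1, -0.1]
opening: 1.002
```

Request:
drive_tool(commands=[{"dx": 6, "dy": 0, "dz": -30, "yaw": 0}, {"dx": 0, "dy": 0, "dz": -30, "yaw": 0}, {"dx": 0, "dy": 0, "dz": -20, "yaw": 0}, {"dx": 0, "dy": 0, "dz": 0, "yaw": 0}, {"dx": 0, "dy": 0, "dz": 0, "yaw": 0}])

```text
t: 2.47
eef_pos: [483.3, 164.3, 134.5]
tcp_rot: [-3.141, -0.002, -3.089]
ft_force: [0.1, -0.1, 0.0]
opening: 1.0
```

Now a wrist and side look to check the alignment.

```bash
cat >> h.py <<'E'
def wproj(P):
    K,R,t=cal('wrist');q=(R@np.atleast_2d(P).T).T+t
    rr=np.hypot(q[:,0],q[:,1]);th=np.arctan2(rr,q[:,2]);return np.c_[K[0,2]+K[0,0]*th*q[:,0]/rr,K[1,2]+K[1,1]*th*q[:,1]/rr]
def T(v,o):
    o=np.array(o,float);c,s=np.cos(v[2]),np.sin(v[2]); return np.c_[v[0]+c*o[:,0]-s*o[:,1],v[1]+s*o[:,0]+c*o[:,1],o[:,2]]
E
python3 - <<'E'
from h import *
s=env.state();print(s['eef_pos'],s['tcp_rot'])
im=env.read_camera('wrist')
iv=[484.5,165.2,.047]
o=[[60,40,8],[60,-40,8],[-60,-40,8],[-60,40,8],[7,25,44],[7,-25,44],[-7,-25,44],[-7,25,44]]
p=wproj(T(iv,o));print(p.round(1))
im=im.copy()
for q in p: cv2.circle(im,tuple(int(round(x)) for x in q),2,(255,0,0),-1)
save('wrist1',im)
E
```

```text
[483.26766595 164.25755744 134.51113098] [-3.14143668e+00 -1.57106279e-03 -3.08910149e+00]
[[355.5 250.5]
 [279.6 250.1]
 [276.5 134.1]
 [359.8 134.5]
 [346.  212.3]
 [289.6 212. ]
 [289.3 196.7]
 [346.5 197. ]]
```

View pics/wrist1.png

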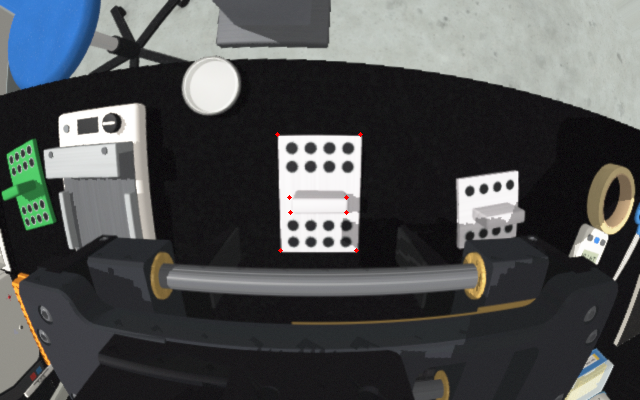

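The overlay shows the plate corners within 1 px at (278–360, 134–251) and the grip centred. Descending to TCP z≈14.

Request:
drive_tool(commands=[{"dx": 1, "dy": 1, "dz": -35, "yaw": 0}, {"dx": 0, "dy": 0, "dz": -35, "yaw": 0}, {"dx": 0, "dy": 0, "dz": -30, "yaw": 0}, {"dx": 0, "dy": 0, "dz": -15, "yaw": 0}, {"dx": 0, "dy": 0, "dz": -5.5, "yaw": 0}])

```text
t: 2.93
eef_pos: [484.4, 165.5, 13.4]
tcp_rot: [-3.142, -0.001, -3.089]
ft_force: [0.4, -0.3, 0.1]
opening: 0.999
```

Request:
drive_tool(commands=[{"dx": 0}, {"dx": 0}, {"dx": 0}, {"dx": 0}, {"dx": 0}], grip=0.3)

```text
invalid input
```

Request:
drive_tool(commands=[{"dx": 0}, {"dx": 0}, {"dx": 0}], grip=0.3)

```text
invalid input
```

Request:
drive_tool(commands=[{"dx": 0, "dy": 0, "dz": 0, "yaw": 0}, {"dx": 0, "dy": 0, "dz": 0, "yaw": 0}, {"dx": 0, "dy": 0, "dz": 0, "yaw": 0}, {"dx": 0, "dy": 0, "dz": 0, "yaw": 0}, {"dx": 0, "dy": 0, "dz": 0, "yaw": 0}], grip=0.3)

```text
t: 3.35
eef_pos: [484.9, 165.5, 15.2]
tcp_rot: [3.141, 0.002, -3.089]
ft_force: [-0.1, -0.4, -0.4]
opening: 0.705
```

Request:
drive_tool(commands=[{"dx": 0, "dy": 0, "dz": 0, "yaw": 0}, {"dx": 0, "dy": 0, "dz": 0, "yaw": 0}, {"dx": 0, "dy": 0, "dz": 0, "yaw": 0}], grip=0.3)

```text
t: 3.6
eef_pos: [484.5, 165.4, 14.4]
tcp_rot: [3.141, 0.0, -3.089]
ft_force: [-0.6, 0.3, 4.4]
opening: 0.524
```

Gripped at 0.524, which is about 50 mm. Lifting, then moving and turning to the lip's side.

Request:
drive_tool(commands=[{"dx": 0, "dy": 0, "dz": 15, "yaw": 0}, {"dx": 0, "dy": 0, "dz": 25, "yaw": 0}, {"dx": 0, "dy": 0, "dz": 25, "yaw": 0}, {"dx": 0, "dy": 0, "dz": 15, "yaw": 0}, {"dx": 0, "dy": 0, "dz": 0, "yaw": 0}])

```text
t: 4.02
eef_pos: [485.4, 165.6, 96.7]
tcp_rot: [3.141, 0.004, -3.089]
ft_force: [0.9, 0.4, -3.0]
opening: 0.526
```

Request:
drive_tool(commands=[{"dx": -2, "dy": -10, "dz": 0, "yaw": -6.5}, {"dx": -2, "dy": -10, "dz": 0, "yaw": -6.5}, {"dx": -2, "dy": -10, "dz": 0, "yaw": -6.5}, {"dx": -2, "dy": -10, "dz": 0, "yaw": -6.5}, {"dx": -2, "dy": -10, "dz": 0, "yaw": -6.5}])

```text
t: 4.43
eef_pos: [473.8, 114.8, 93.0]
tcp_rot: [-3.141, -0.001, 2.621]
ft_force: [0.6, -0.5, -2.1]
opening: 0.527
```

Request:
drive_tool(commands=[{"dx": -2, "dy": -10, "dz": 0, "yaw": -6.5}, {"dx": -2, "dy": -10, "dz": 0, "yaw": -6.5}, {"dx": -2, "dy": -10, "dz": 0, "yaw": -6.5}, {"dx": -2, "dy": -10, "dz": 0, "yaw": -6.5}, {"dx": -2, "dy": -10, "dz": 0, "yaw": -6.5}])

```text
t: 4.85
eef_pos: [463.7, 64.8, 93.0]
tcp_rot: [-3.14, -0.001, 2.054]
ft_force: [0.5, -0.4, -1.7]
opening: 0.525
```

Request:
drive_tool(commands=[{"dx": -3, "dy": -10, "dz": 0, "yaw": -6.5}, {"dx": -3, "dy": -10, "dz": 0, "yaw": -6.5}, {"dx": -3, "dy": -10, "dz": 0, "yaw": -6.5}, {"dx": -2, "dy": -10, "dz": 0, "yaw": -6.5}, {"dx": 0, "dy": 0, "dz": 0, "yaw": 0}])

```text
t: 5.27
eef_pos: [452.7, 24.3, 93.2]
tcp_rot: [-3.14, -0.0, 1.6]
ft_force: [-0.7, 0.1, -1.7]
opening: 0.52
```

Run:
```python
from h import *
s=env.state();print(s['eef_pos'],s['tcp_rot'],s['ft_force'],s['joints'].round(2))
for n in ['side','top']:
    im=env.read_camera(n);save(n+'2',im)
    a=im[160:290,200:380] if n=='side' else im[160:290,260:440]
    save(n+'2c',cv2.resize(a,None,fx=4.4,fy=4.4))
```

```text
[452.67050048  24.30159353  93.15097163] [-3.13998389e+00 -9.01325311e-05  1.59962997e+00] [-0.71993604  0.10242937 -1.74039286] [-0.09  0.44  2.1  -0.    0.61 -0.12]
```

View pics/side2c.png

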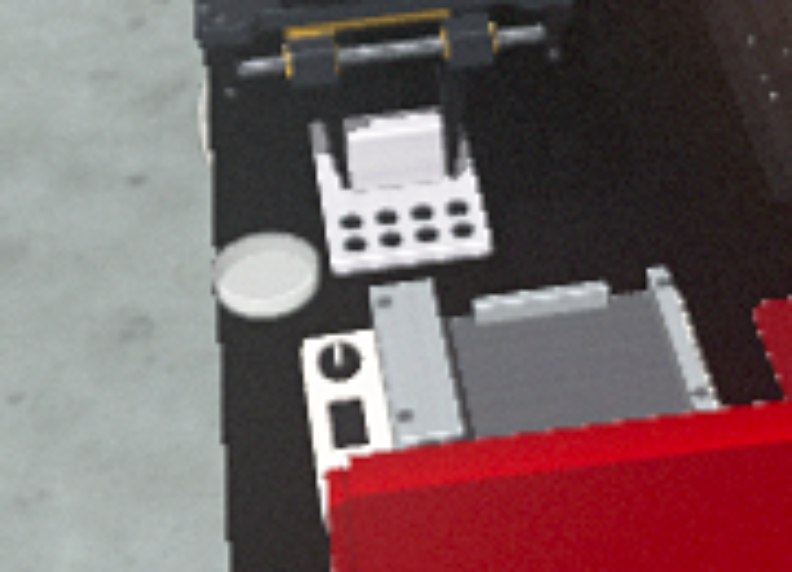

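View pics/top2c.png

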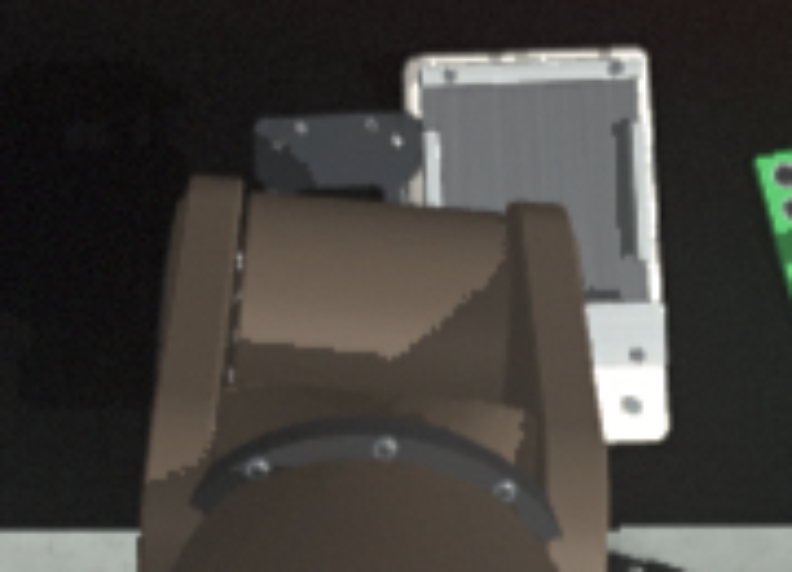

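Run:
```python
from h import *
v=[452.7,24.3,-1.564]
for h in [70,79,85]: print(h,((proj('side',T(v,[[60,40,h],[60,-40,h],[0,25,h+36],[0,-25,h+36]]))-[200,160])*4.4).round().tolist())
s=[509.4,-79.6,.023]
print(((proj('side',T(s,[[-67,56,59],[-45,56,59],[-45,56,54]]))-[200,160])*4.4).round().tolist())
```

```text
70 [[490.0, 262.0], [331.0, 281.0], [442.0, 138.0], [345.0, 149.0]]
79 [[490.0, 248.0], [330.0, 268.0], [441.0, 124.0], [344.0, 135.0]]
85 [[489.0, 239.0], [329.0, 258.0], [441.0, 114.0], [343.0, 125.0]]
[[387.0, 278.0], [430.0, 272.0], [430.0, 279.0]]
```

Request:
drive_tool(commands=[{"dx": 0, "dy": 0, "dz": -10, "yaw": 0}, {"dx": 0, "dy": 0, "dz": -6, "yaw": 0}, {"dx": 0, "dy": 0, "dz": -3, "yaw": 0}, {"dx": 0, "dy": 0, "dz": -2, "yaw": 0}])

```text
t: 5.7
eef_pos: [453.3, 25.8, 72.7]
tcp_rot: [-3.141, -0.0, 1.608]
ft_force: [-0.8, 4.6, 7.7]
opening: 0.525
```

Contact came where expected, with force rising at TCP z≈73. Pressing on slowly so the plate pivots.

Request:
drive_tool(commands=[{"dx": 0, "dy": 0, "dz": -2, "yaw": 0}, {"dx": 0, "dy": 0, "dz": -2, "yaw": 0}, {"dx": 0, "dy": 0, "dz": -2, "yaw": 0}])

```text
t: 5.95
eef_pos: [453.7, 25.9, 67.6]
tcp_rot: [3.14, -0.0, 1.607]
ft_force: [-0.9, 6.8, 7.5]
opening: 0.525
```

Request:
drive_tool(commands=[{"dx": 0, "dy": 0, "dz": -2, "yaw": 0}, {"dx": 0, "dy": 0, "dz": -2, "yaw": 0}, {"dx": 0, "dy": 0, "dz": 0, "yaw": 0}])

```text
t: 6.2
eef_pos: [453.8, 25.9, 63.5]
tcp_rot: [3.14, -0.0, 1.607]
ft_force: [0.5, 5.7, 4.5]
opening: 0.526
```

Run:
```python
from h import *
s=env.state();print(s['eef_pos'],s['tcp_rot'],s['ft_force'],s['moment'])
im=env.read_camera('side');save('side3c',cv2.resize(im[160:290,200:380],None,fx=4.4,fy=4.4))
im=env.read_camera('wrist');save('wrist3',im)
```

```text
[453.7760228   25.94854326  63.47641581] [ 3.14042354e+00 -3.34003241e-04  1.60704918e+00] [0.51848447 5.66029188 4.49202816] [ 0.4632712   0.12690898 -0.09242301]
```

View pics/side3c.png

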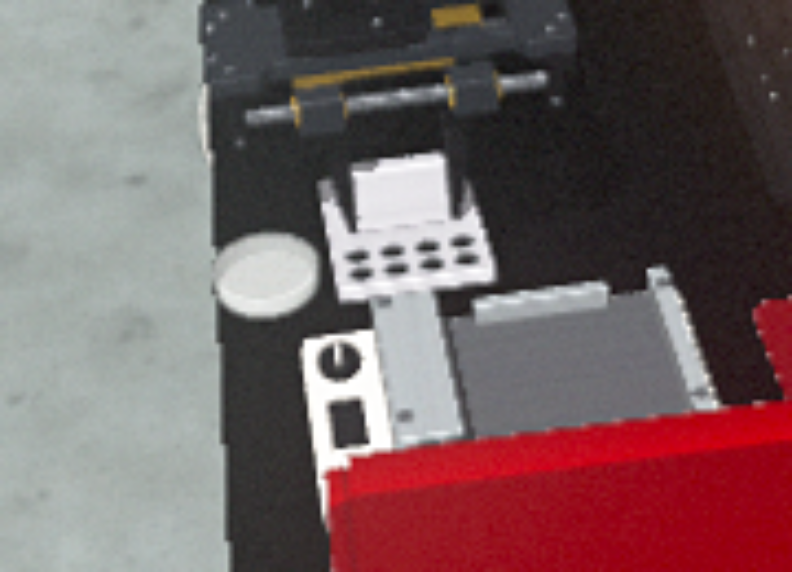

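View pics/wrist3.png

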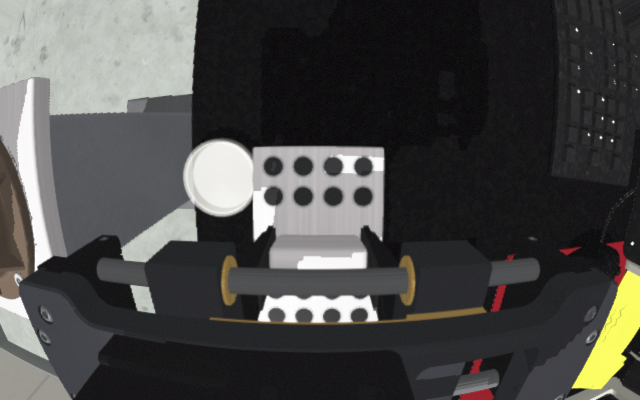

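The plate is pivoting, low end away from the lip, at about 12° by geometry. A little more, then lift.

Request:
drive_tool(commands=[{"dx": 0, "dy": 0, "dz": -2, "yaw": 0}, {"dx": 0, "dy": 0, "dz": -1, "yaw": 0}, {"dx": 0, "dy": 0, "dz": 0, "yaw": 0}])

```text
t: 6.55
eef_pos: [453.7, 25.9, 60.5]
tcp_rot: [3.141, -0.0, 1.607]
ft_force: [0.0, 5.9, 6.2]
opening: 0.526
```

Request:
drive_tool(commands=[{"dx": 0, "dy": 1, "dz": 10, "yaw": 0}, {"dx": 0, "dy": 0, "dz": 30, "yaw": 0}, {"dx": 0, "dy": 0, "dz": 30, "yaw": 0}])

```text
t: 6.8
eef_pos: [452.6, 26.5, 130.3]
tcp_rot: [-3.139, -0.0, 1.607]
ft_force: [0.4, -0.9, -2.7]
opening: 0.521
```

Request:
drive_tool(commands=[{"dx": 3, "dy": -6, "dz": 0, "yaw": 6.4}, {"dx": 3, "dy": -6, "dz": 0, "yaw": 6.4}, {"dx": 3, "dy": -6, "dz": 0, "yaw": 6.4}, {"dx": 3, "dy": -6, "dz": 0, "yaw": 6.4}, {"dx": 3, "dy": -6, "dz": 0, "yaw": 6.4}])

```text
t: 7.22
eef_pos: [468.4, -3.9, 130.2]
tcp_rot: [-3.142, 0.0, 2.171]
ft_force: [-1.2, 0.1, -2.1]
opening: 0.525
```

Request:
drive_tool(commands=[{"dx": 3, "dy": -6, "dz": 0, "yaw": 6.4}, {"dx": 3, "dy": -6, "dz": 0, "yaw": 6.4}, {"dx": 3, "dy": -6, "dz": 0, "yaw": 6.4}, {"dx": 3, "dy": -6, "dz": 0, "yaw": 6.4}, {"dx": 3, "dy": -6, "dz": 0, "yaw": 6.4}])

```text
t: 7.63
eef_pos: [483.4, -33.9, 130.0]
tcp_rot: [-3.141, -0.0, 2.729]
ft_force: [-0.6, 0.0, -2.0]
opening: 0.526
```

Request:
drive_tool(commands=[{"dx": 4, "dy": -8, "dz": 0, "yaw": 6.4}, {"dx": 4, "dy": -8, "dz": 0, "yaw": 6.4}, {"dx": 4, "dy": -8, "dz": 0, "yaw": 6.4}, {"dx": 4, "dy": -8, "dz": 0, "yaw": 6.4}, {"dx": 0, "dy": 0, "dz": 0, "yaw": 0}])

```text
t: 8.05
eef_pos: [500.0, -66.6, 130.0]
tcp_rot: [-3.141, 0.0, -3.108]
ft_force: [0.1, -0.2, -1.6]
opening: 0.525
```

Run:
```python
from h import *
s=env.state();print(s['eef_pos'],s['tcp_rot'],s['ft_force'],s['moment'])
im=env.read_camera('side');save('side4c',cv2.resize(im[160:290,240:400],None,fx=5,fy=4.5,interpolation=cv2.INTER_CUBIC)); save('side4',im)
im=env.read_camera('wrist');save('wrist4',im)
```

```text
[499.99781178 -66.6494207  130.01132786] [-3.14132778e+00  3.52393795e-04 -3.10821596e+00] [ 0.06662955 -0.24041635 -1.64666986] [ 0.01086388  0.08016585 -0.03497262]
```

View pics/side4.png

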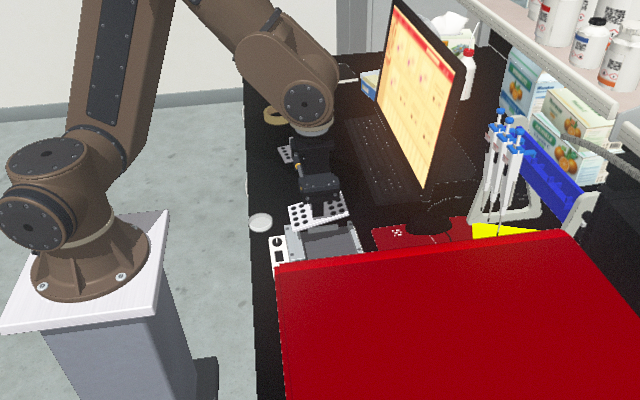

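View pics/wrist4.png

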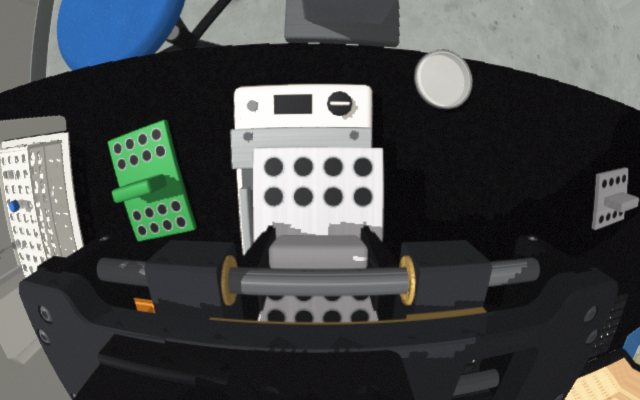

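View pics/side4c.png

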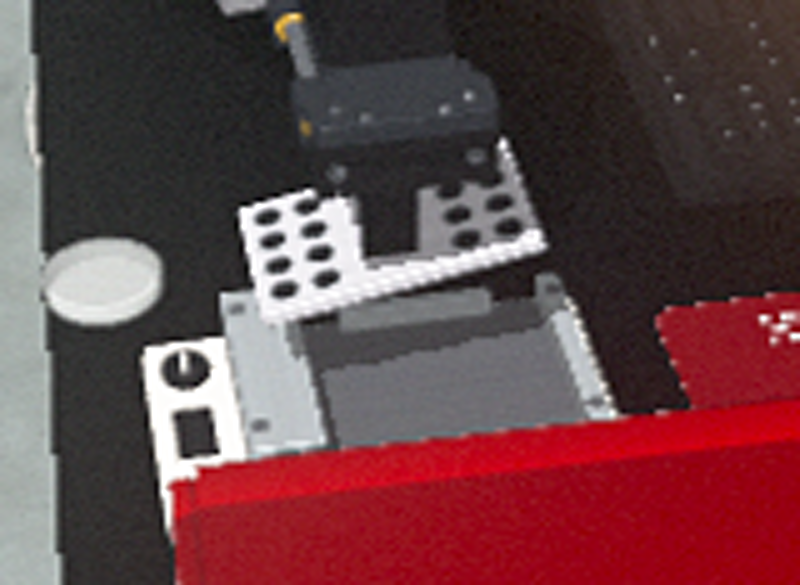

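Run:
```python
import cv2
im=cv2.imread('pics/wrist4.png');cv2.imwrite('pics/wrist4c.png',cv2.resize(im[80:240,220:400],None,fx=4.4,fy=3.7,interpolation=cv2.INTER_CUBIC))
```

```text
(no output)
```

View pics/wrist4c.png

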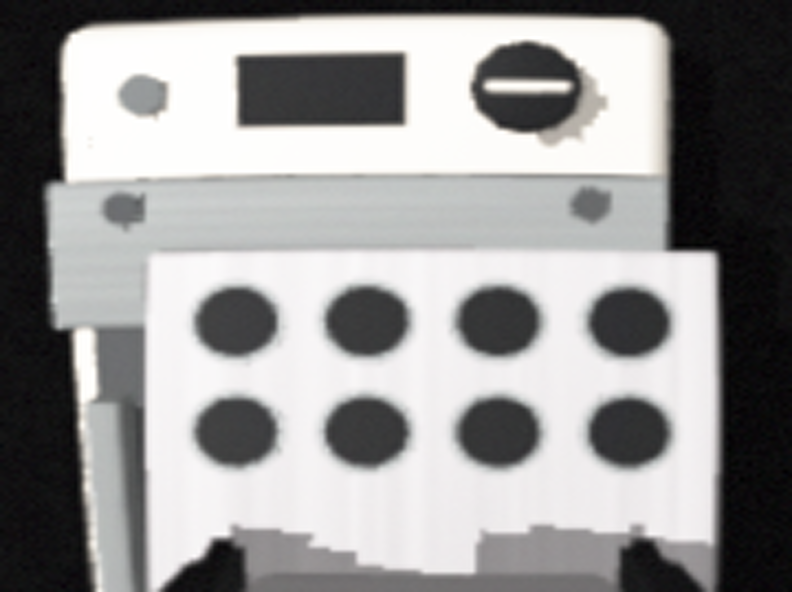

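Run:
```python
from h import *
from scipy.optimize import least_squares
s=[509.4,-79.6,.023]
print('lip pred',wproj(T(s,[[-67,-56,59],[-45,-56,59],[-67,56,59]])).round(1).tolist(),'meas (230.2,129),(232,168.2),(371.3,127.7)')
W=np.array([[253.2,148.4],[383.2,148.4]])-.35
S=np.array([[240+239/5,160+207/4.5],[240+546/5,160+245/4.5],[240+270/5,160+323/4.5],[240+502/5,160+140/4.5]])-.4
tcp=env.state()['eef_pos']
def X(v,o):
    o=np.array(o,float);a=v[3];o=np.c_[o[:,0]*np.cos(a)-o[:,2]*np.sin(a),o[:,1],o[:,0]*np.sin(a)+o[:,2]*np.cos(a)]
    q=T([v[0],v[1],v[4]],o);q[:,2]+=v[2];return q
f=lambda v:np.r_[(wproj(X(v,[[-60,-40,8],[-60,40,8]]))-W).ravel(),(proj('side',X(v,[[-60,40,8],[60,-40,0],[-60,-40,0],[60,40,8]]))-S).ravel()]
r=least_squares(f,[500,-67,115,.25,.03]);v=r.x
print(v.round(2),np.degrees(v[3:]),r.fun.round(1))
F=X(v,[[-60,0,0],[60,0,0],[0,0,33.4]]);print(F.round(1));print((F-tcp).round(1))
```

```text
lip pred [[229.0, 141.5], [230.2, 168.6], [370.3, 140.5]] meas (230.2,129),(232,168.2),(371.3,127.7)
[ 5.0397e+02 -6.4610e+01  1.1531e+02  2.0000e-01  3.0000e-02] [11.44700038  1.50986091] [ 0.3  0.4 -0.4  0.  -0.5 -0.6  0.   1.2 -1.1  0.4  0.2 -1.4]
[[445.2 -66.2 103.4]
 [562.8 -63.1 127.2]
 [497.3 -64.8 148. ]]
[[-53.9  -0.6 -26.5]
 [ 63.6   2.5  -2.7]
 [ -1.8   0.8  18.1]]
```

The wrist view agrees with the lip's free edge, and the fit gives about 11–12° with the front end low. Moving behind the lip and part-way down.

Request:
drive_tool(commands=[{"dx": 13, "dy": -6, "dz": 0, "yaw": -0.3}, {"dx": 13, "dy": -6, "dz": 0, "yaw": 0}, {"dx": 0, "dy": 0, "dz": -20, "yaw": 0}, {"dx": 0, "dy": 0, "dz": -25, "yaw": 0}, {"dx": 0, "dy": 0, "dz": -5, "yaw": 0}])

```text
t: 8.57
eef_pos: [523.8, -76.8, 77.5]
tcp_rot: [3.14, -0.004, -3.122]
ft_force: [-0.3, -0.5, -2.5]
opening: 0.528
```

Run:
```python
from h import *
s=env.state();print(s['eef_pos'],s['tcp_rot'],s['ft_force'])
im=env.read_camera('side');save('side5c',cv2.resize(im[160:290,240:400],None,fx=5,fy=4.5,interpolation=cv2.INTER_CUBIC))
im=env.read_camera('wrist');save('wrist5c',cv2.resize(im[80:260,200:420],None,fx=3.6,fy=3.3,interpolation=cv2.INTER_CUBIC))
```

```text
[523.79695356 -76.80694179  77.4659541 ] [ 3.14025708 -0.00410991 -3.12169862] [-0.31637007 -0.46872325 -2.52294516]
```

View pics/side5c.png

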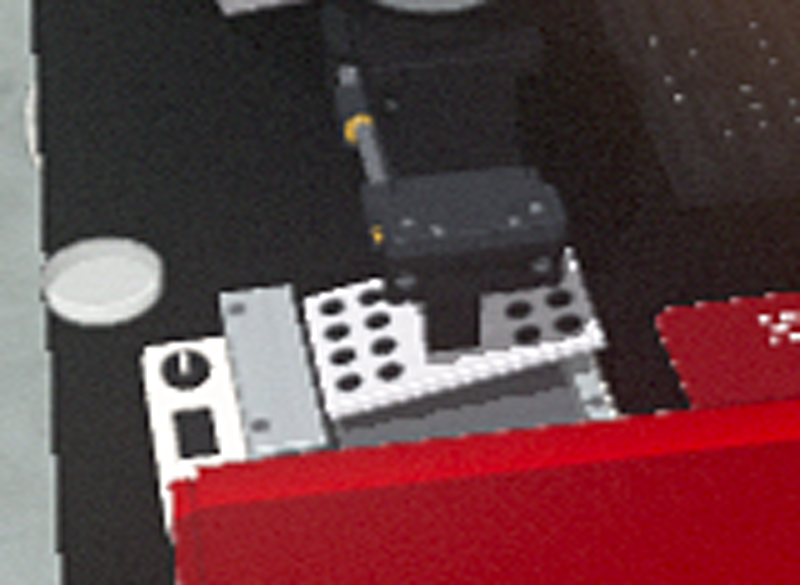

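View pics/wrist5c.png

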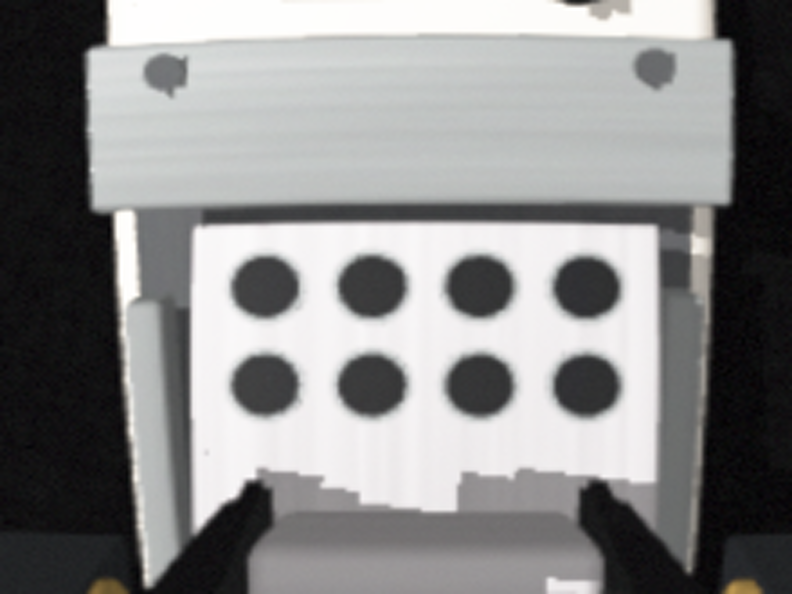

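The front edge sits just behind the lip with a small gap and lies between the guides, slightly to the +y side. Continuing down, then sliding under.

Request:
drive_tool(commands=[{"dx": 0, "dy": -1, "dz": 0, "yaw": 0.5}, {"dx": 0, "dy": 0, "dz": -8, "yaw": 0}, {"dx": 0, "dy": 0, "dz": -6, "yaw": 0}, {"dx": 0, "dy": 0, "dz": -4, "yaw": 0}, {"dx": 0, "dy": 0, "dz": 0, "yaw": 0}])

```text
t: 9.08
eef_pos: [525.1, -78.6, 61.5]
tcp_rot: [3.141, -0.001, -3.11]
ft_force: [-0.6, 0.2, -2.0]
opening: 0.524
```

Run:
```python
from h import *
s=env.state();print(s['eef_pos'],s['tcp_rot'],s['ft_force'])
im=env.read_camera('side');save('side6c',cv2.resize(im[160:290,240:400],None,fx=5,fy=4.5,interpolation=cv2.INTER_CUBIC))
im=env.read_camera('wrist');save('wrist6c',cv2.resize(im[80:260,200:420],None,fx=3.6,fy=3.3,interpolation=cv2.INTER_CUBIC))
```

```text
[525.05657391 -78.61790576  61.52030827] [ 3.14120744e+00 -9.13592809e-04 -3.11031439e+00] [-0.64711213  0.23966955 -1.9830939 ]
```

View pics/side6c.png

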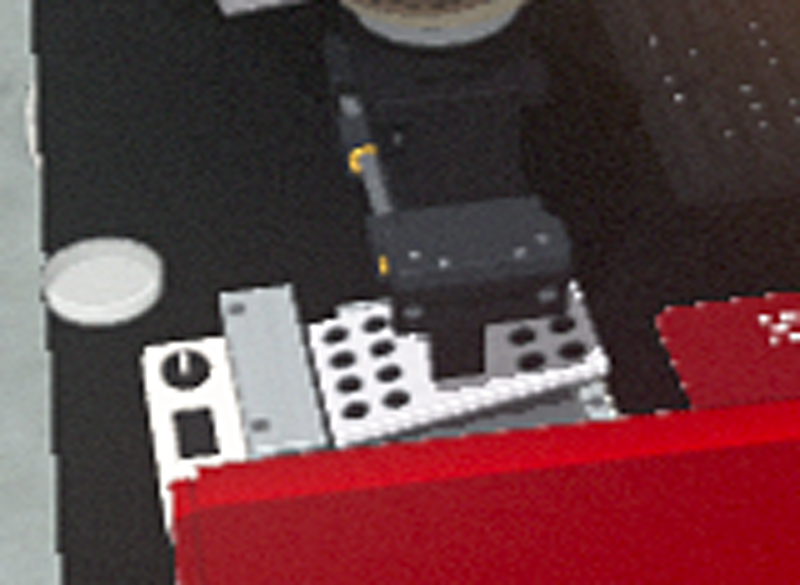

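View pics/wrist6c.png

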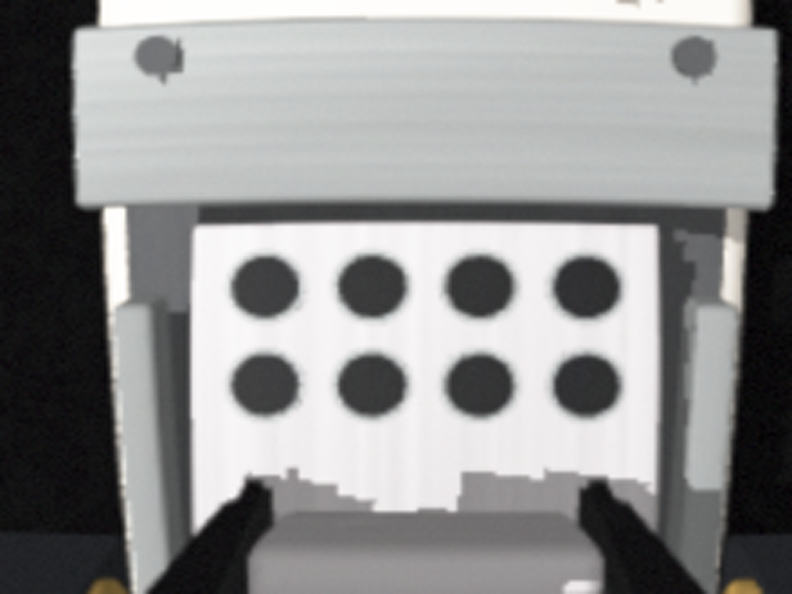

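Centred, with no contact. Sliding 23 mm toward the robot under the lip.

Request:
drive_tool(commands=[{"dx": -6, "dy": 0, "dz": 0, "yaw": 0}, {"dx": -6, "dy": 0, "dz": 0, "yaw": 0}, {"dx": -6, "dy": 0, "dz": 0, "yaw": 0}, {"dx": -5, "dy": 0, "dz": 0, "yaw": 0}, {"dx": 0, "dy": 0, "dz": 0, "yaw": 0}])

```text
t: 9.6
eef_pos: [501.1, -78.6, 62.3]
tcp_rot: [3.141, -0.001, -3.11]
ft_force: [0.8, -0.2, -2.4]
opening: 0.527
```

Run:
```python
from h import *
s=env.state();print(s['eef_pos'],s['tcp_rot'],s['ft_force'])
im=env.read_camera('side');save('side7c',cv2.resize(im[160:290,240:400],None,fx=5,fy=4.5,interpolation=cv2.INTER_CUBIC))
im=env.read_camera('wrist');save('wrist7c',cv2.resize(im[80:260,200:420],None,fx=3.6,fy=3.3,interpolation=cv2.INTER_CUBIC))
```

```text
[501.14626477 -78.57801712  62.3008069 ] [ 3.14128311e+00 -7.32522999e-04 -3.11019233e+00] [ 0.79683465 -0.15584454 -2.41094205]
```

View pics/side7c.png

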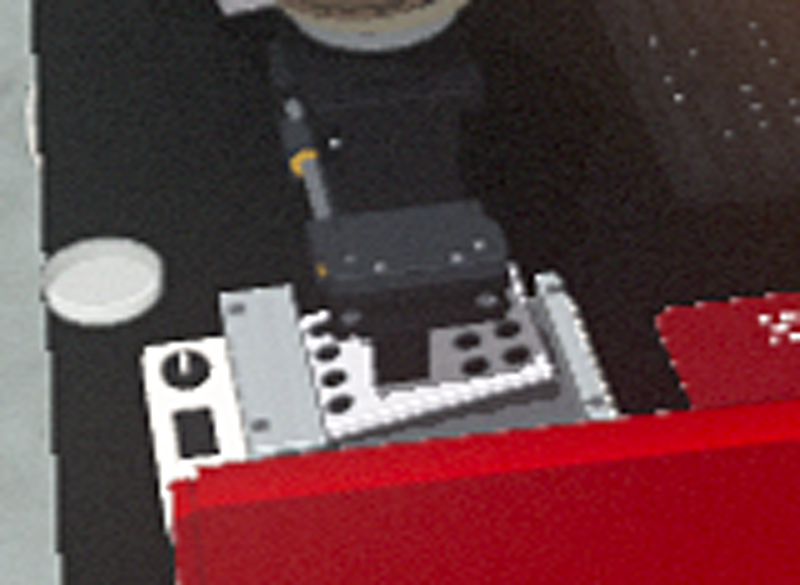

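View pics/wrist7c.png

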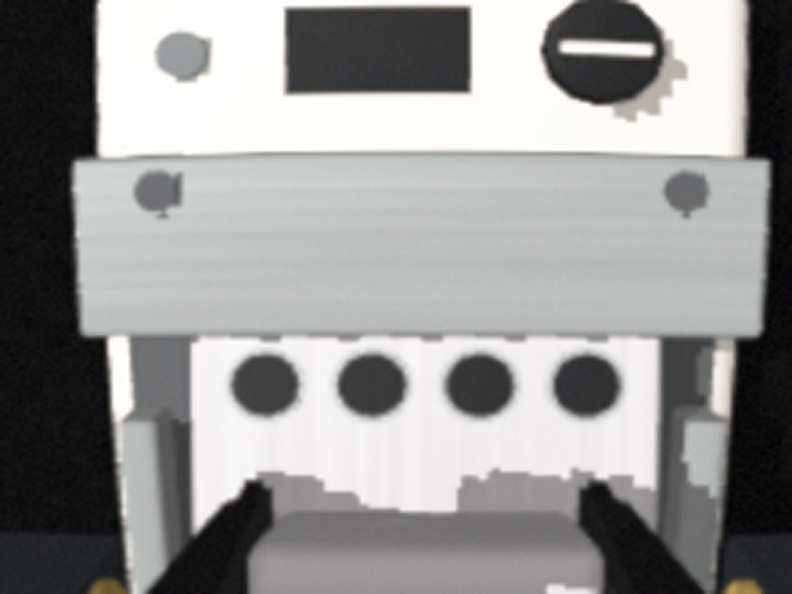

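The first well row is hidden, so the front end is about 17 mm under the lip, and the rear end is clear inside the stop. Swinging down now: lower with a slight +x follow.

Request:
drive_tool(commands=[{"dx": 0, "dy": 0, "dz": -2.5, "yaw": 0}, {"dx": 0, "dy": 0, "dz": -2.5, "yaw": 0}, {"dx": 1, "dy": 0, "dz": -2, "yaw": 0}, {"dx": 1, "dy": 0, "dz": -2, "yaw": 0}])

```text
t: 10.03
eef_pos: [504.8, -78.7, 53.1]
tcp_rot: [3.142, 0.0, -3.11]
ft_force: [-0.1, 1.1, 5.8]
opening: 0.524
```

Request:
drive_tool(commands=[{"dx": 1, "dy": 0, "dz": -2, "yaw": 0}, {"dx": 1, "dy": 0, "dz": -2, "yaw": 0}, {"dx": 1, "dy": 0, "dz": -2, "yaw": 0}, {"dx": 1, "dy": 0, "dz": -1.5, "yaw": 0}, {"dx": 0, "dy": 0, "dz": 0, "yaw": 0}])

```text
t: 10.45
eef_pos: [509.4, -78.7, 45.8]
tcp_rot: [-3.141, 0.002, -3.11]
ft_force: [2.0, 0.9, 4.3]
opening: 0.525
```

Run:
```python
from h import *
s=env.state();print(s['eef_pos'],s['tcp_rot'],s['ft_force'],s['moment'])
im=env.read_camera('side');save('side8c',cv2.resize(im[160:290,240:400],None,fx=5,fy=4.5,interpolation=cv2.INTER_CUBIC))
im=env.read_camera('wrist');save('wrist8c',cv2.resize(im[80:260,200:420],None,fx=3.6,fy=3.3,interpolation=cv2.INTER_CUBIC))
```

```text
[509.43087525 -78.67609658  45.79922267] [-3.14141856e+00  1.73462610e-03 -3.11016061e+00] [1.96870051 0.91348242 4.28360591] [ 0.28591497 -0.12946455 -0.08243419]
```

View pics/side8c.png

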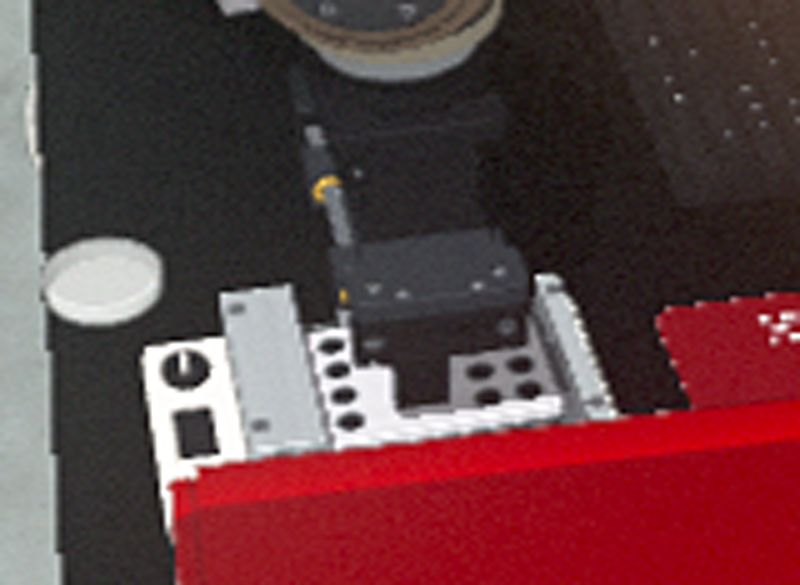

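View pics/wrist8c.png

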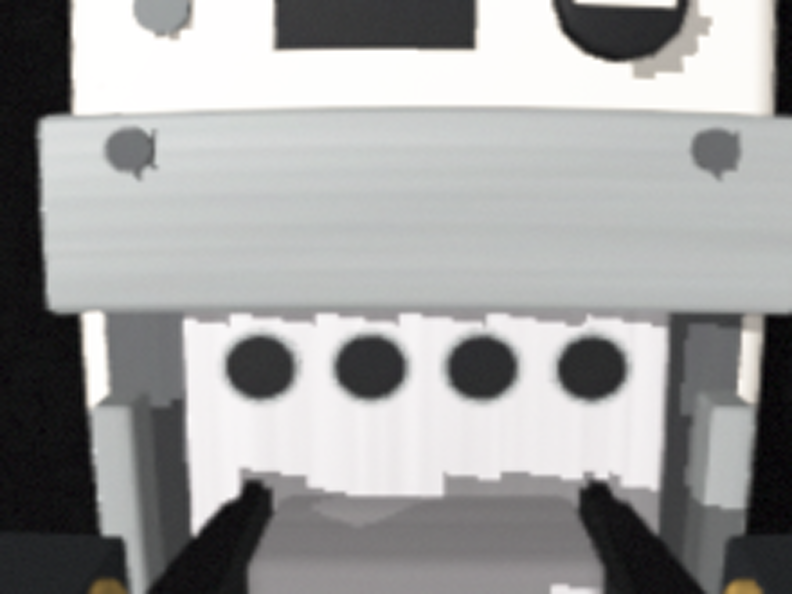

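Nearly flat. Pressing the last bit.

Request:
drive_tool(commands=[{"dx": 0, "dy": 0, "dz": -1.5, "yaw": 0}, {"dx": 0, "dy": 0, "dz": -1, "yaw": 0}, {"dx": 0, "dy": 0, "dz": 0, "yaw": 0}])

```text
t: 10.8
eef_pos: [509.5, -78.9, 43.5]
tcp_rot: [-3.141, 0.002, -3.11]
ft_force: [3.6, 0.3, 4.5]
opening: 0.527
```

Request:
drive_tool(commands=[{"dx": 0, "dy": 0, "dz": -1, "yaw": 0}, {"dx": 0, "dy": 0, "dz": 0, "yaw": 0}])

```text
t: 10.97
eef_pos: [509.5, -79.0, 42.6]
tcp_rot: [-3.141, 0.003, -3.11]
ft_force: [4.9, 0.0, 5.9]
opening: 0.525
```

Run:
```python
from h import *
s=env.state();print(s['eef_pos'],s['tcp_rot'],s['ft_force'],s['moment'])
im=env.read_camera('side');save('side9c',cv2.resize(im[210:270,280:380],None,fx=8,fy=8,interpolation=cv2.INTER_CUBIC))
```

```text
[509.51783841 -78.98207253  42.55648431] [-3.14091232e+00  2.51914786e-03 -3.11004017e+00] [4.91956274e+00 4.64984009e-04 5.88035325e+00] [ 0.11442987 -0.36514598 -0.04533288]
```

View pics/side9c.png

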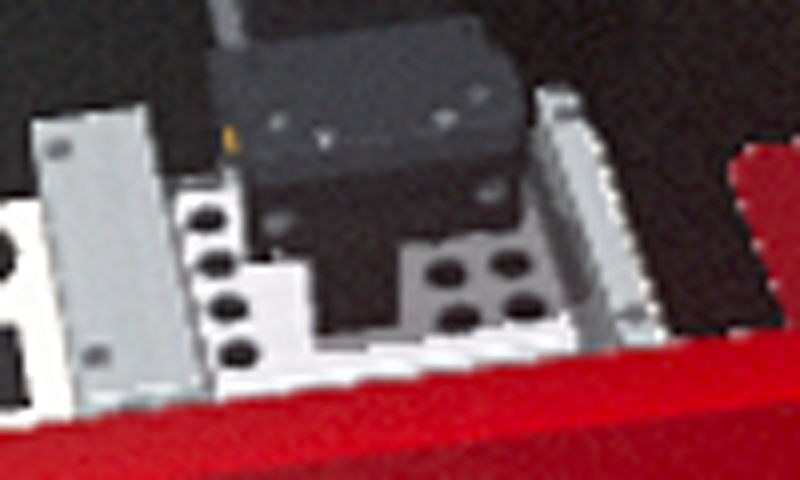

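The near edge slope is about the flat value (0.15 against 0.14), so it's within about 1° of flat. Releasing with a limited opening so the fingers stay between the guides.

Request:
drive_tool(commands=[{"dx": 0, "dy": 0, "dz": 0, "yaw": 0}, {"dx": 0, "dy": 0, "dz": 0, "yaw": 0}, {"dx": 0, "dy": 0, "dz": 0, "yaw": 0}, {"dx": 0, "dy": 0, "dz": 0, "yaw": 0}], grip=0.7)

```text
t: 11.35
eef_pos: [508.1, -78.6, 41.9]
tcp_rot: [3.141, -0.001, -3.11]
ft_force: [-0.1, 0.4, -0.4]
opening: 0.689
```

Request:
drive_tool(commands=[{"dx": 0, "dy": 0, "dz": 5, "yaw": 0}, {"dx": 0, "dy": 0, "dz": 10, "yaw": 0}, {"dx": 0, "dy": 0, "dz": 20, "yaw": 0}, {"dx": 0, "dy": 0, "dz": 25, "yaw": 0}, {"dx": 0, "dy": 0, "dz": 25, "yaw": 0}])

```text
t: 11.77
eef_pos: [508.1, -78.6, 128.7]
tcp_rot: [3.141, -0.001, -3.11]
ft_force: [0.2, -0.8, -0.3]
opening: 0.699
```

Request:
drive_tool(commands=[{"dx": 0, "dy": 30, "dz": 20, "yaw": 0}, {"dx": 0, "dy": 35, "dz": 10, "yaw": 0}, {"dx": 0, "dy": 35, "dz": 0, "yaw": 0}, {"dx": 0, "dy": 35, "dz": 0, "yaw": 0}, {"dx": 0, "dy": 35, "dz": 0, "yaw": 0}])

```text
t: 12.18
eef_pos: [508.1, 92.8, 158.6]
tcp_rot: [3.141, 0.001, -3.11]
ft_force: [1.0, -0.9, -0.3]
opening: 0.701
```

Run:
```python
from h import *
s=env.state();print(s['eef_pos'],s['ft_force'],s['opening'])
im=env.read_camera('side');save('side10c',cv2.resize(im[190:270,270:390],None,fx=6.5,fy=6.5,interpolation=cv2.INTER_CUBIC))
im=env.read_camera('top');save('top10c',cv2.resize(im[160:270,335:425],None,fx=5,fy=5,interpolation=cv2.INTER_CUBIC));save('top10',im)
```

```text
[508.13287103  92.84501491 158.55194372] [ 1.02313165 -0.91287575 -0.27634528] 0.701215236283666
```

View pics/side10c.png

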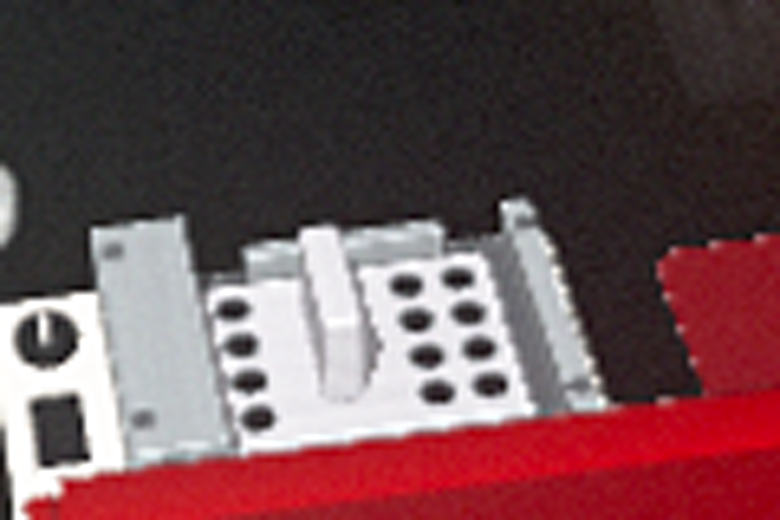

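View pics/top10c.png

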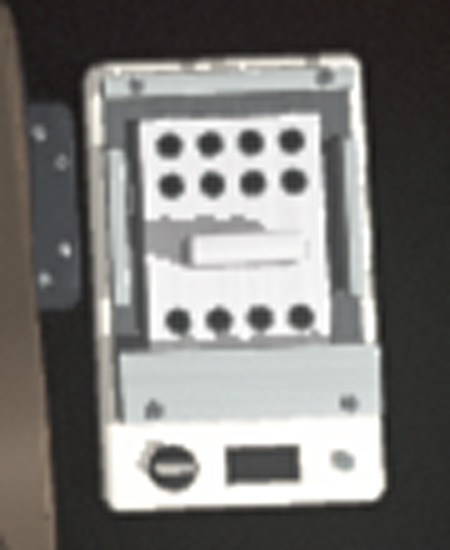

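Run:
```python
from h import *
from scipy.optimize import least_squares
t=np.array([[335+138/5,160+117/5],[335+320/5,160+112/5]])-.4
sd=np.array([[270+537/6.5,190+412/6.5],[270+487/6.5,190+252/6.5],])-.4
for p in t: print(toz('top',p,38).round(1))
# fit rear top corners z using both cams
f=lambda v:np.r_[(proj('top',T([v[0],v[1],v[2]],[[0,40,v[3]],[0,-40,v[3]]]))-t).ravel(),(proj('side',T(v[:3],[[0,-40,v[3]],[0,40,v[3]]]))-sd).ravel()]
r=least_squares(f,[566,-79,.02,38]);print(r.x,r.fun.round(1))
s=np.array([509.4,-78.5,.023]);print('rear edge in shaker x',r.x[0]-s[0])
```

```text
[567.1 -37.1  38. ]
[ 568.5 -117.7   38. ]
[ 5.68049010e+02 -7.79371493e+01  1.96035670e-02  3.42054812e+01] [ 0.2  0.1 -0.2  0.   0.  -0.2  0.1  0.2]
rear edge in shaker x 58.64900970534143
```

The rear edge sits at floor level: its top fits z≈34–38 against 38 for flat. It is at shaker x≈+58.6, so the front is at about -61.4, under the lip. Handing in.

Run:
```python
from h import *
print(env.job_done(), env.state()['t'])
```

```text
the job is handed in; nothing more can be done
the job is handed in; nothing more can be done
```

The long insert is in the shaker: its front edge is hooked under the lip and it lies flat between the stops. The job was handed in at about 12.3 s of the 40 s allowed.

**How it was done:** The tool cannot tilt. I gripped the insert across the 50 mm width of its grip and pressed one end on the lip's top from the side, which pivoted it to about 12°. I then turned it back, lowered it behind the lip, slid it about 23 mm under, swung it down flat, let go and moved away.

**Last checks:**
- **Position:** The front edge is at shaker x ≈ -61 mm, about 16 mm under the lip. The rear edge is at about +59 mm, inside the stop, and the plate lies between the side guides.
- **Flatness:** The two-camera fit put the rear top edge at z ≈ 34 mm, against 38 mm expected. I put the difference down to the 2 mm calibration error, and the pictures show the plate flat.
- **Tilt:** The camera fit gave 11.4°, while the pressing depth suggested nearer 15°. Both are within the 10–22° range.
- **Forces:** No wrist-force reading went above about 10 N.
- **Other things:** The arm did not go near the short insert or the green look-alike.

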